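Brush out the key machine's chip cup and eject it

TASK

Take the long bottle brush out of its wooden stand and scrub the inside of the steel chip cup that stands in the ejector holder: down to the bottom, up again with the tip still in the cup (50 to 85 mm above its floor), and down to the bottom once more. Put the brush back upright in the stand it came from and let go, then push the tab of the holder's spring ejector slide fully home so that it pushes the cup out onto the out-feed plate, and let the slide spring back. Do not touch the cup with the gripper or press the brush hard into it, and leave the other things where they are.

Things in the scene. Friction and masses are not known exactly. Their poses are not given: they have to be found in the camera images.
- brush: Bottle brush standing upright, 205 mm long. Origin: centre of the underside of its bristle head; z points up to the handle. Stiff beige bristle head 34 mm dia from 0 to 70 mm, bevelled to 26 mm dia at the very tip, treated as solid; thin steel stem 6 mm dia; round light-wood handle 22 mm dia from 130 to 205 mm. Mass about 90 g. Starts standing in brush_stand.
- brush_stand: Fixed round wooden tube stand of the brush, open on top: 54 mm outer, 44 mm inner dia, rim at 50 mm, inner floor at 6 mm; foot disc 76 mm dia. Origin: centre of underside on the table, z up. It may be left or right; an identical stand on the other side holds the bore gauge.
- cup: Loose open steel chip cup, upright, 95 mm high, outer dia 54 mm at the foot and 56 mm at the rim, wall 4 mm (inside 46 to 48 mm dia), inner floor 5 mm above its underside. Origin: centre of its underside, z up. Stands between the holder's two guide walls. Mass about 350 g.
- holder: Fixed cup holder, z up. Origin on the table below the middle of the nest where the cup starts; +y is the eject direction. Aluminium base plate 110 mm wide (x), y -150 to +115 mm, top at 12 mm; its bare +y part is the out-feed plate, level with the nest. Two steel guide walls at x = +-30 to 38 mm, y -33 to +33 mm, 46 mm high. Nest open to +y; ejector pusher on the -y side.
- ejector (a joint): Spring ejector slide of the holder, m: 0 at rest, 0.055 pushed fully home along the holder's +y. Spring 2 N at rest to 5 N at full travel (plus the cup's friction); it springs back when released.
- ejector_tab (a point): Middle of the back (-y) face of the slide's upright dark steel thumb tab, where it is pushed towards the holder's +y; moves with the slide. 65 mm above the table; tab is 34 mm wide (holder x), 8 mm thick, from 20 to 88 mm above the table. At rest 131 mm from the nest's middle. The rod joins it in front, at 30 mm height; behind it is free.
- gauge: Bystander: bore gauge standing in the other wooden stand: smooth steel cylinder head 34 dia x 70, thin rod, black ball on top at 158 mm (ball 28 dia). Origin: centre of its underside.
- dish: Bystander: low wide steel dish with key blanks, 72 mm wide, 36 mm high. Origin: centre of underside.
- padlock: Bystander: brass padlock lying flat, 50 x 42 x 24 mm body, steel shackle to its +x. Origin: underside centre of the body.
- screwdriver: Bystander: wooden-handled screwdriver lying flat, 160 mm long along its x. Origin at the underside, mid-length.
- oil: Bystander: amber oil bottle, 52 dia, 130 mm high. Origin: centre of underside.
- lockcase: Bystander: flat steel lock case 70 x 100 x 22 mm lying flat. Origin: centre of underside.

How it is judged:
By the outcome, as a careful person would: the job done as asked, in the order asked, and still so for the second after the job is handed in, with the robot touching nothing.
It also fails if it takes over 72 s, if anything falls off the work surface, if the arm or the gripper's body presses on something with over 40 N, if the wrist force passes 120 N, or if a joint passes its speed limit or range.

ROBOT

A 6-joint arm with a two-finger parallel gripper is mounted at the origin on the work surface. World frame = base frame: x ahead of the robot, y to its left, z up, the work surface at z = 0. Lengths are in mm, angles in rad, forces in N, time in s.
With the tool pointing down it reaches from about 350 to 975 mm from the base axis. Payload 7.1 kg.
Tool frame: the origin (TCP) lies midway between the tips of the shut fingers; the grasp point (between the pads) lies 19 mm behind it; z points along the fingers, y is the line along which they close (so a half turn about z gives the same grasp; the last joint's range is limited). The gripper opens to 88 mm and grips with 3 to 60 N. Pads are 20 mm wide; open, the fingers measure 115 mm over their backs; the gripper's body (75 mm by 178 mm) begins 61 mm behind the grasp point.
Start: joints at [1.11, 0.423, 1.63, -0, 1.089, -0.019], TCP at [267.197, 564.987, 222.675] pointing down, gripper open.
Joint ranges: [-3, 3], [-0.9, 2.11], [0.09, 2.58], [-1.31, 4.45], [0.11, 2.69], [-2.54, 2.54]. Speed limits (rad/s): [2.39, 2.39, 3.01, 3.14, 3.14, 3.14].

INTERFACE

Orientations are given as a rotation vector (axis times angle).
In Python, from workcell import ctrl gives the robot as it stands. The module is installed in compiled form; this text tells all that it offers.
- The arm moves only by the tool apply_moves, never from a script. Its argument "targets" is a list of rows, each a list of 3 entries, a list of its own where there are three numbers: the opening, from -1 (shut) to 1 (fully open), then the shift along the tool's x, y, z normalised to -1 to 1, where 1 is 5 cm, then the turn, a rotation vector about the tool's x, y, z normalised to -1 to 1, where 1 is 90 degrees. In form: [[jaw, [x, y, z], [wx, wy, wz]], ...]. A call has 1 to 8 rows; each row shifts and turns the commanded pose from where the row before left it, along the tool's axes as they then stand; what a row does not reach is not made up. A row lasts 1/8 s, in which the tool goes at most 62.5 mm and 10.7 degrees, less where a joint would pass 70% of its speed; a pose out of reach is approached as far as the arm can. A call with a number of a shift or a turn outside -1 to 1 is refused whole. A call with a gripper value outside its range is refused whole. The fingers move at their own pace and stop on an object; the grip force is fixed at half the most. Time passes only in rows, so rows that do not move let the fingers close. It gives the time, the measured TCP pose, the force, the opening and the grip force at its end, in the units of the state.
- ctrl.get_obs(): the state, without advancing time (a new reading comes with each control period).
- ctrl.get_image(name): name is "scene" or "side" or "wrist"; returns a dict with "pixels" (400x640x3 uint8, blue, green, red), "camera_matrix" (3x3 intrinsics, pixels), "k1" (the pictures are not rectified: a ray, as slopes to the right and down, at radius r is drawn at 1 + k1 r^2 times it, then the intrinsics apply), "view" (4x4, takes a point from world to camera coordinates); the wrist camera has in their place "hand_eye" (4x4, takes a point from camera to tool coordinates, whose origin is the TCP and whose axes are the flange's). Camera axes: x right, y down, z forward; pixel columns grow to the right and rows downward; lengths in mm; the calibration is good to about 2 mm. A picture is of the moment at which its call begins: read the wrist's pose just before it. There is no depth.
- ctrl.close_job(): hands the job in; it is judged then, once.
Trained networks look in the newest picture that a camera, given by its name, has taken for a name from the list of things; names that differ only in an ending like _2 or _b are one class to them, and where a whole thing is asked for, a point or a joint stands for the part that bears it (a point fixed in the world has none). Each returns a list of dicts, best first, with "score" (0 to 1); they miss things now and then, are a little off and sometimes report something else, mostly with a low value. They report only what shows in the picture. A call takes as long as a camera call.
- ctrl.masks_of(label, camera): "region" (400x640 bool, what is visible of it) and "bbox" ([left, top, right, bottom] in pixels, round what is visible of it).
- ctrl.pinpoint(label, camera): "xy" ([column, row] in pixels: a listed point, or the origin of a listed thing).
The state is a dict: "t": time; "qpos": joint angles; "qvel": joint speeds; "joint_torque": joint torques, N m; "ee_pos": TCP position; "orientation": TCP orientation; "ft_force": force on the tool from outside, world axes, zero at the start; "moment": the same for the moment, N m; "width": finger opening in mm; "grasp_force": force on a finger pad.
Only numpy, scipy, OpenCV 4.12 (cv2) and the standard library are available. Lean on these libraries where they do the work, as an engineer would, in place of code of your own. Each camera call takes 0.05 s, during which the arm holds its last target. There are 200 camera calls.

## Working session

There is one attempt and no reset: what is moved stays moved. The work goes in short steps, Python scripts to look and compute and a tool call to move; the robot and the scene stay as the last step left them, time stands still between calls to the robot, and variables do not carry over. Pictures are saved under pics/ and viewed, at most 10 in all, crops included, and the job is handed in when it is done.

Besides the shell and the picture viewer there is one more tool, called after ">>>" by a JSON object that holds its "op" and its "data", one argument or row to a line. apply_moves: Moves the arm, as the interface text tells. Scaled input: -1 to 1 covers 5 cm each way for a shift and 90 degrees each way for a turn. Its arguments: {"type":"object","properties":{"targets":{"type":"array"}},"required":["targets"]}

```bash
mkdir -p pics
cat > h.py <<'E'
import numpy as np, cv2
from scipy.spatial.transform import Rotation as R
from workcell import ctrl
def cam(n):
    o=ctrl.get_obs(); im=ctrl.get_image(n)
    if 'view' in im: V=np.array(im['view'])
    else:
        T=np.eye(4);T[:3,:3]=R.from_rotvec(o['orientation']).as_matrix();T[:3,3]=o['ee_pos']
        V=np.linalg.inv(T@np.array(im['hand_eye']))
    return im,V
def ray(im,V,uv):
    K=np.array(im['camera_matrix']);k=im['k1']
    d=np.array([(uv[0]-K[0,2])/K[0,0],(uv[1]-K[1,2])/K[1,1]]);s=d.copy()
    for _ in range(20): s=d/(1+k*(s@s))
    W=np.linalg.inv(V);return W[:3,3],W[:3,:3]@np.array([*s,1])
def atz(im,V,uv,z):
    c,d=ray(im,V,uv);return c+d*(z-c[2])/d[2]
def proj(im,V,p):
    p=V[:3,:3]@np.array(p)+V[:3,3];s=p[:2]/p[2];s=s*(1+im['k1']*(s@s));K=np.array(im['camera_matrix'])
    return np.array([K[0,0]*s[0]+K[0,2],K[1,1]*s[1]+K[1,2]])
def tri(rs):
    A=np.zeros((3,3));b=np.zeros(3)
    for c,d in rs:
        d=d/np.linalg.norm(d);P=np.eye(3)-d[:,None]*d;A+=P;b+=P@c
    return np.linalg.solve(A,b)
E
python3 - <<'E'
from h import *
np.set_printoptions(precision=1,suppress=True)
o=ctrl.get_obs();print(o)
for n in ['scene','side']:
    im,V=cam(n);cv2.imwrite(f'pics/{n}0.png',im['pixels']);print(n,np.linalg.inv(V)[:3,3])
    for l,z in [('brush',6),('brush_stand',0),('cup',12),('holder',0),('ejector_tab',65),('gauge',6),('dish',0),('padlock',0),('screwdriver',0),('oil',0),('lockcase',0)]:
        for r in ctrl.pinpoint(l,n)[:2]:print(l,round(r['score'],2),np.array(r['xy']),atz(im,V,r['xy'],z))
E
```

```text
{'t': 0.0, 'qpos': array([ 1.1,  0.4,  1.6, -0. ,  1.1, -0. ]), 'qvel': array([-0.,  0.,  0., -0.,  0., -0.]), 'joint_torque': array([ -0. , -54.5, -27.4,   0.1,   0. ,  -0. ]), 'ee_pos': array([267. , 564.5, 221.9]), 'orientation': array([-0.7, -3.1,  0. ]), 'ft_force': array([ 0.5,  0.1, -0.4]), 'moment': array([0., 0., 0.]), 'grasp_force': 0.0, 'width': 87.61093923500819}
scene [1177.   -29.3 1119.1]
brush 0.8 [200.8 197.5] [ 445.7 -340.     6. ]
brush 0.29 [391.1 174.2] [396.4 188.4   6. ]
brush_stand 0.61 [204.2 201.2] [ 454.4 -331.2    0. ]
cup 0.98 [322.2 231.8] [573.  -12.8  12. ]
holder 0.77 [321.3 234.1] [573.1 -15.3   0. ]
ejector_tab 0.84 [273.4 237.5] [ 611.6 -134.2   65. ]
gauge 0.92 [431.1 183.3] [432.8 295.4   6. ]
gauge 0.22 [192.2 272.2] [ 668.3 -343.8    6. ]
dish 0.69 [202. 201.] [ 453.4 -337.4    0. ]
dish 0.58 [326.  175.9] [388.3   6.3   0. ]
padlock 0.55 [388.3 177. ] [401.3 180.6   0. ]
screwdriver 0.55 [268.4 171. ] [ 362.5 -155.9    0. ]
oil 0.64 [450.6 276.4] [709.7 301.2   0. ]
lockcase 0.97 [190.3 272.8] [ 667.  -350.2    0. ]
side [ 150.2 -588.9  523.2]
brush 0.91 [392.4 351.5] [ 451.4 -335.4    6. ]
brush_stand 0.76 [394.4 350.6] [ 458.6 -332.8    0. ]
cup 0.65 [340.5 218.7] [572.6 -17.9  12. ]
holder 0.97 [338.5 222.8] [569.9 -15.    0. ]
ejector_tab 0.95 [391.  224.9] [ 601.6 -143.2   65. ]
gauge 0.64 [230.7 173.3] [443.6 299.9   6. ]
dish 0.88 [254.4 244.2] [380.4  10.6   0. ]
dish 0.48 [391.4 225. ] [666.2 -80.7   0. ]
padlock 0.67 [229.  203.3] [390.9 177.9   0. ]
screwdriver 0.81 [279.4 298.3] [ 356.8 -146.3    0. ]
screwdriver 0.36 [390.9 350.4] [ 454.2 -329.7    0. ]
oil 0.58 [319.2 154.5] [708.1 287.9   0. ]
oil 0.38 [255.7 247.5] [378.3  -0.3   0. ]
lockcase 0.69 [493.1 302.1] [ 673.9 -348.6    0. ]
```

View pics/scene0.png

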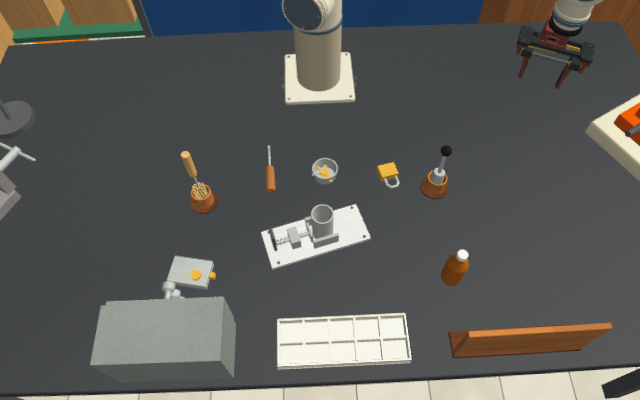

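View pics/side0.png

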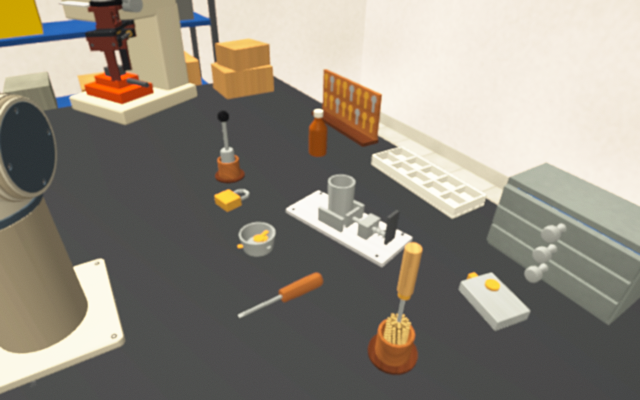

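The scene shows the brush standing in the left stand (202,197) and the gauge in the right one (435,183). The cup is at (322,215) in the holder, with the dark tab on its left at (274,238). The side view agrees. Next I refine the brush axis and the cup rim.

Run:
```python
from h import *
np.set_printoptions(precision=3,suppress=True)
pl=[];tops=[];tabs=[];P={}
for n in ['scene','side']:
    im,V=cam(n);P[n]=(im,V)
    m=ctrl.masks_of('brush',n)[0]; M=m['region'];print(n,m['score'],m['bbox'])
    ys,xs=np.nonzero(M); top=ys.min(); 
    hsel=ys<top+(0.40 if n=='scene' else .42)*(ys.max()-top)
    c=np.array([[xs[ys==y].mean(),y] for y in range(top+3,ys[hsel].max())])
    f=np.polyfit(c[:,1],c[:,0],1); print('line',f,top)
    a=[f[0]*(top+3)+f[1],top+3]; b=[f[0]*c[-1,1]+f[1],c[-1,1]]
    C,d1=ray(im,V,a);_,d2=ray(im,V,b);N=np.cross(d1,d2);pl.append((C,N/np.linalg.norm(N)))
    tabs.append(ray(im,V,ctrl.pinpoint('ejector_tab',n)[0]['xy']))
    ou=[ray(im,V,ctrl.pinpoint(l,n)[0]['xy']) for l in('brush','brush_stand','cup','holder')];tops.append(ou)
    for l in('cup','brush_stand'):
        q=ctrl.masks_of(l,n)[0];cv2.imwrite(f'pics/m_{l}_{n}.png',q['region'].astype('uint8')*255);print(l,q['score'],q['bbox'])
d=np.cross(pl[0][1],pl[1][1]);d*=np.sign(d[2]);
A=np.array([pl[0][1],pl[1][1],[0,0,1]])
for z in(6,140,170,211):print('axis',z,np.linalg.solve(A,[pl[0][1]@pl[0][0],pl[1][1]@pl[1][0],z]))
print('tab',tri(tabs))
for i,l in enumerate(('brush','brush_stand','cup','holder')):print(l,tri([t[i] for t in tops]))
big=np.hstack([cv2.resize(P['scene'][0]['pixels'][140:280,150:400],None,fx=1.6*2,fy=3.2)[:, :800]]);cv2.imwrite('pics/c1.png',big)
```

```text
scene 0.98 [177.9, 150.3, 209.3, 201.0]
line [  0.382 125.842] 151
cup 0.96 [312.1, 205.3, 330.1, 237.5]
brush_stand 0.87 [192.5, 186.2, 218.6, 214.7]
side 0.75 [385.1, 245.3, 418.3, 343.8]
line [ -0.197 461.671] 243
cup 0.56 [330.0, 172.4, 356.7, 225.4]
brush_stand 0.87 [366.8, 324.7, 412.8, 372.0]
axis 6 [ 448.289 -337.449    6.   ]
axis 140 [ 451.874 -333.949  140.   ]
axis 170 [ 452.677 -333.165  170.   ]
axis 211 [ 453.774 -332.095  211.   ]
tab [ 601.295 -146.79    64.366]
brush [ 454.596 -335.472    4.527]
brush_stand [ 456.73  -331.368   -2.197]
cup [570.329 -14.395  12.931]
holder [577.778  -7.872  -8.951]
```

View pics/c1.png

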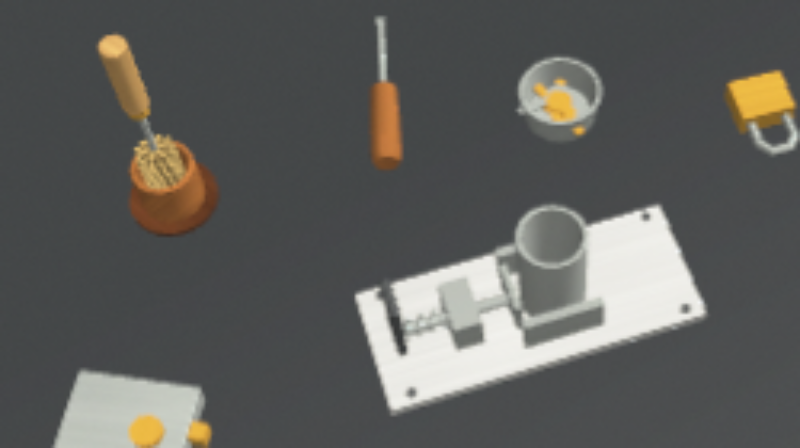

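The crop shows the brush nearly vertical, with the handle top at (113,45) and the bristles in the stand. The cup is centred between the guide walls at (550,240), and the tab is at (393,320). First I rise and turn the tool so that its closing line lies along the holder's x.

>>> {"op": "apply_moves", "data": {
  "targets": [
    [1,[0,0,-0.3],[0,0,0.109]],
    [1,[0,0,-0.3],[0,0,0.109]],
    [1,[0,0,-0.3],[0,0,0.109]],
    [1,[0,0,-0.3],[0,0,0.109]],
    [1,[0,0,-0.3],[0,0,0.109]]
  ]
}}

```text
t: 2.72
ee_pos: [267.2, 564.9, 298.2]
orientation: [-1.906, -2.498, 0.0]
ft_force: [0.3, -0.1, -0.5]
width: 87.8
grasp_force: 0.0
```

```bash
cat >> h.py <<'E'
def plan(goals,state=None):
    o=ctrl.get_obs();M=R.from_rotvec(o['orientation']).as_matrix();p=np.array(o['ee_pos'])
    print('at',p.round(1),'axes\n',M.round(3),'F',o['ft_force'].round(1),'w',round(o['width'],1),round(o['t'],2))
    for g in goals:
        s=M.T@(np.array(g)-p)/50;n=int(np.ceil(max(abs(s).max()/.98,np.linalg.norm(s)/1.2)));print(g,n,'rows',(s/n).round(3));p=np.array(g)
E
python3 -c "
from h import *
plan([(520,100,298),(452.7,-333.3,260),(452.7,-333.3,155)])"
```

```text
at [267.2 564.9 298.2] axes
 [[-0.264  0.965 -0.   ]
 [ 0.965  0.264 -0.   ]
 [ 0.    -0.    -1.   ]] F [ 0.3 -0.1 -0.5] w 87.8 2.73
(520, 100, 298) 11 rows [-0.937  0.22   0.   ]
(452.7, -333.3, 260) 9 rows [-0.889 -0.399  0.084]
(452.7, -333.3, 155) 3 rows [-0.   0.   0.7]
```

>>> {"op": "apply_moves", "data": {
  "targets": [
    [1,[-0.937,0.22,0],[0,0,0]],
    [1,[-0.937,0.22,0],[0,0,0]],
    [1,[-0.937,0.22,0],[0,0,0]],
    [1,[-0.937,0.22,0],[0,0,0]],
    [1,[-0.937,0.22,0],[0,0,0]],
    [1,[-0.937,0.22,0],[0,0,0]],
    [1,[-0.937,0.22,0],[0,0,0]],
    [1,[-0.937,0.22,0],[0,0,0]]
  ]
}}

```text
t: 3.72
ee_pos: [453.6, 226.4, 297.9]
orientation: [1.898, 2.503, 0.001]
ft_force: [0.2, 0.9, 0.4]
width: 88.0
grasp_force: 0.0
```

>>> {"op": "apply_moves", "data": {
  "targets": [
    [1,[-0.937,0.22,0],[0,0,0]],
    [1,[-0.937,0.22,0],[0,0,0]],
    [1,[-0.937,0.22,0],[0,0,0]],
    [1,[-0.889,-0.399,0.06],[0,0,0]],
    [1,[-0.889,-0.399,0.06],[0,0,0]],
    [1,[-0.889,-0.399,0.06],[0,0,0]],
    [1,[0,0,0],[0,0,0]],
    [1,[0,0,0],[0,0,0]]
  ]
}}

```text
t: 4.72
ee_pos: [501.1, -43.0, 288.8]
orientation: [1.9, 2.502, 0.001]
ft_force: [0.2, -0.0, 0.9]
width: 87.9
grasp_force: 0.0
```

```bash
python3 -c "
from h import *
im,V=cam('wrist');cv2.imwrite('pics/w1.png',im['pixels']);print(np.linalg.inv(V)[:3].round(2))
for l,z in(('cup',12),('holder',0),('ejector_tab',65),('brush_stand',0)):
  for r in ctrl.pinpoint(l,'wrist')[:1]:print(l,r['score'],r['xy'],atz(im,V,r['xy'],z).round(1))
print([(m['score'],m['bbox']) for m in ctrl.masks_of('cup','wrist')[:1]])
plan([(452.7,-333.3,260),(452.7,-333.3,155)])"
```

```text
[[ 9.600e-01  2.600e-01  7.000e-02  4.823e+02]
 [ 2.700e-01 -9.300e-01 -2.300e-01  1.989e+01]
 [ 0.000e+00  2.400e-01 -9.700e-01  4.508e+02]]
cup 0.85 [369.7, 165.6] [570.2 -17.8  12. ]
ejector_tab 0.92 [373.1, 269.1] [ 606.4 -142.4   65. ]
brush_stand 0.61 [239.8, 335.1] [ 453.7 -342.1    0. ]
[(0.92, [350.0, 142.8, 410.1, 201.7])]
at [501.1 -42.3 288.7] axes
 [[-0.271  0.963  0.   ]
 [ 0.963  0.271  0.   ]
 [ 0.     0.    -1.   ]] F [ 0.7 -0.6 -0. ] w 87.4 5.03
(452.7, -333.3, 260) 6 rows [-0.89  -0.418  0.096]
(452.7, -333.3, 155) 3 rows [-0.  -0.   0.7]
```

View pics/w1.png

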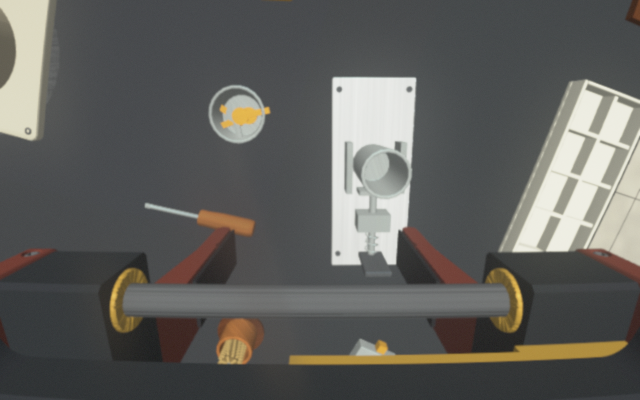

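The wrist picture shows the holder square to the tool: plate corners (332,78), (415,78) and (331,265), cup rim centred near (383,173), tab at (375,265). I compute the holder pose from these and go on to the brush.

```bash
python3 -c "
from h import *
im,V=cam('wrist');px=im['pixels']
g=cv2.cvtColor(px,cv2.COLOR_BGR2HSV);m=((g[...,2]>200)&(g[...,1]<30)).astype('uint8')
m[:,:325]=0;m[:,425:]=0;m[:70]=0;m[275:]=0
c=max(cv2.findContours(m,0,2)[0],key=cv2.contourArea)
q=np.concatenate([c[:,0]]).astype(float)
w=np.array([atz(im,V,p,12)[:2] for p in q]).astype('float32')
r=cv2.minAreaRect(w);b=cv2.boxPoints(r);print(r,b)
for p in [(383.3,172.5)]:print('rim',atz(im,V,p,107))
mk=ctrl.masks_of('cup','wrist')[0]['region'].astype('uint8')
ys,xs=np.nonzero(mk);print(xs.min(),xs.max(),ys.min(),ys.max())
# fit cup position by projecting silhouette
from scipy.optimize import minimize
def sil(x,y,V,im):
    a=np.linspace(0,2*np.pi,40);P=[proj(im,V,(x+r*np.cos(t),y+r*np.sin(t),z)) for r,z in((27,12),(28,107)) for t in a]
    k=np.zeros((400,640),'uint8');cv2.fillConvexPoly(k,cv2.convexHull((np.array(P)*16).round().astype(np.int32)),1,shift=4);return k
for n in('wrist','scene','side'):
    i2,V2=(im,V) if n=='wrist' else cam(n)
    k0=ctrl.masks_of('cup',n)[0]['region'].astype('uint8')
    s=np.array([minimize(lambda p:float((sil(*p,V2,i2)!=k0).sum()),s0,method='Nelder-Mead',options=dict(initial_simplex=[s0,(s0[0]+6,s0[1]),(s0[0],s0[1]+6)])).x for s0 in((571,-16),(568,-12))]);print(n,s)
print(ctrl.get_obs()['t'])
"
```

```text
((576.634765625, -32.164581298828125), (107.4646987915039, 261.8219909667969), 15.918375968933105) [[ 489.0582    78.98938]
 [ 560.86755 -172.79263]
 [ 664.2113  -143.31854]
 [ 592.402    108.46347]]
rim [567.66857249 -11.99333417 107.        ]
353 411 146 199
wrist [[570.87658691 -13.43231201]
 [570.98708749 -13.80091238]]
scene [[576.63891602 -15.23974609]
 [574.18164062 -14.66015625]]
side [[591.48130834  11.71331757]
 [594.15625     14.953125  ]]
5.375
```

>>> {"op": "apply_moves", "data": {
  "targets": [
    [1,[-0.89,-0.418,0.096],[0,0,0]],
    [1,[-0.89,-0.418,0.096],[0,0,0]],
    [1,[-0.89,-0.418,0.096],[0,0,0]],
    [1,[-0.89,-0.418,0.096],[0,0,0]],
    [1,[-0.89,-0.418,0.096],[0,0,0]],
    [1,[-0.89,-0.418,0.096],[0,0,0]],
    [1,[0,0,0],[0,0,0]]
  ]
}}

```text
t: 6.25
ee_pos: [451.3, -336.8, 259.3]
orientation: [-1.903, -2.499, 0.001]
ft_force: [-0.1, 0.2, 0.3]
width: 87.6
grasp_force: 0.0
```

```bash
python3 -c "
from h import *
im,V=cam('wrist');cv2.imwrite('pics/w2.png',im['pixels'])
for l,z in(('brush',6),('brush_stand',0)):
  for r in ctrl.pinpoint(l,'wrist')[:1]:print(l,r['score'],r['xy'],atz(im,V,r['xy'],z).round(1))
for z in (6,50,136,211):print(z,proj(im,V,(452.7,-333.3,z)))
plan([(452.7,-333.3,155)])"
```

```text
brush 0.73 [316.3, 171.1] [ 450.4 -335.5    6. ]
brush_stand 0.75 [320.2, 169.8] [ 455.2 -333.3    0. ]
6 [318.43301354 169.97885562]
50 [318.71772662 175.59040707]
136 [319.514353   191.30540623]
211 [320.70240917 214.78020058]
at [ 452.1 -333.5  259.7] axes
 [[-0.269  0.963 -0.   ]
 [ 0.963  0.269  0.001]
 [ 0.001 -0.    -1.   ]] F [1.4 0.2 0.2] w 87.8 6.4
(452.7, -333.3, 155) 3 rows [-0.     0.005  0.698]
```

View pics/w2.png

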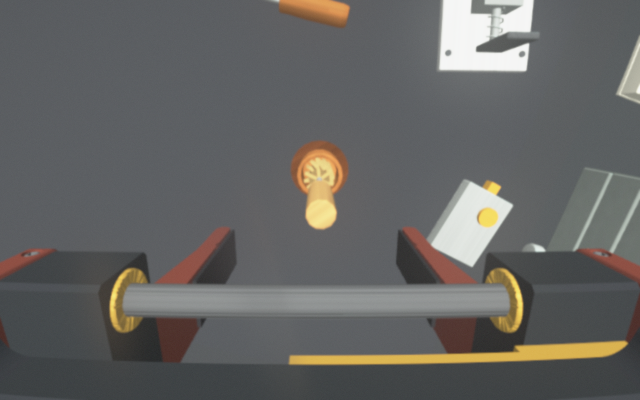

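The brush top is at (321,213) where I predicted (321,215), and the stand is at (319,169), so the gripper is well centred. I descend and grasp.

>>> {"op": "apply_moves", "data": {
  "targets": [
    [1,[0,0.005,0.7],[0,0,0]],
    [1,[0,0.005,0.7],[0,0,0]],
    [1,[0,0.005,0.7],[0,0,0]],
    [1,[0,0,0],[0,0,0]],
    [-1,[0,0,0],[0,0,0]],
    [-1,[0,0,0],[0,0,0]],
    [-1,[0,0,0],[0,0,0]],
    [-1,[0,0,0],[0,0,0]]
  ]
}}

```text
t: 7.4
ee_pos: [453.1, -334.2, 155.5]
orientation: [1.898, 2.502, -0.0]
ft_force: [-0.2, 0.8, -0.7]
width: 51.2
grasp_force: 0.0
```

>>> {"op": "apply_moves", "data": {
  "targets": [
    [-1,[0,0,0],[0,0,0]],
    [-1,[0,0,0],[0,0,0]],
    [-1,[0,0,-0.1],[0,0,0]],
    [-1,[0,0,-0.3],[0,0,0]],
    [-1,[0,0,-0.5],[0,0,0]],
    [-1,[0,0,-0.5],[0,0,0]],
    [-1,[0,0,-0.6],[0,0,0]],
    [-1,[0,0,0],[0,0,0]]
  ]
}}

```text
t: 8.4
ee_pos: [454.2, -334.9, 258.0]
orientation: [1.895, 2.498, -0.0]
ft_force: [-0.5, -0.5, -0.9]
width: 21.6
grasp_force: 30.0
```

>>> {"op": "apply_moves", "data": {
  "targets": [
    [-1,[0,0,-0.5],[0,0,0]],
    [-1,[0,0,-0.5],[0,0,0]],
    [-1,[0,0,0],[0,0,0]],
    [-1,[0,0,0],[0,0,0]]
  ]
}}

```text
t: 8.9
ee_pos: [452.2, -333.5, 303.4]
orientation: [-1.897, -2.501, 0.0]
ft_force: [-0.3, -0.3, -1.9]
width: 21.4
grasp_force: 30.0
```

```bash
cat > meas.py <<'E'
from h import *
# fit brush axis (bristle head) relative to TCP: minimise silhouette mismatch in scene+side masks
from scipy.optimize import minimize
def sil(c,u,V,im):
    a=np.linspace(0,2*np.pi,24);e1=np.cross(u,[1,0,0]);e1/=np.linalg.norm(e1);e2=np.cross(u,e1)
    k=np.zeros((400,640),'uint8')
    for segs in (((13,0),(17,4),(17,70)),((3,70),(3,130)),((11,130),(11,205))):
        P=[proj(im,V,c+u*h+r*(np.cos(t)*e1+np.sin(t)*e2)) for r,h in segs for t in a]
        cv2.fillConvexPoly(k,cv2.convexHull((np.array(P)*16).round().astype(np.int32)),1,shift=4)
    return cv2.GaussianBlur(k.astype(float),(0,0),1)
def run(name):
    o=ctrl.get_obs();p=o['ee_pos'];D=[];t=[]
    for n in('side','scene'):
        im,V=cam(n);r=ctrl.masks_of('brush',n)[0];ys,xs=np.nonzero(r['region']);print(n,r['score'],np.round(r['bbox']))
        vis=np.ones((400,640));vis[:max(0,ys.min()-1)]=0   # ignore rows hidden by gripper
        D.append((im,V,cv2.GaussianBlur(r['region'].astype(float),(0,0),1),vis))
        cv2.imwrite(f'pics/{name}_{n}.png',im['pixels'])
        c=ctrl.pinpoint('brush',n)
        if c:t.append(ray(im,V,c[0]['xy']))
    if len(t)==2:print('tip tri',tri(t).round(1))
    def f(x):
        u=np.array([x[3]/100,x[4]/100,1]);u/=np.linalg.norm(u);c=np.array([p[0]+x[0],p[1]+x[1],p[2]-149+x[2]])
        return sum((((sil(c,u,V,im)-k)*v)**2).sum() for im,V,k,v in D)
    s0=np.zeros(5);S=np.vstack([s0]+[s0+7*e for e in np.eye(5)])
    r=minimize(f,s0,method='Nelder-Mead',options=dict(initial_simplex=S,maxiter=400));x=r.x
    print('tip off',x[:3].round(1),'tilt',(x[3:]/100).round(3),'cost',f(s0),r.fun,'tcp',p.round(1),'F',o['ft_force'].round(1),'t',o['t'])
    return x
E
python3 -c "
from meas import *
run('h1')
a=cv2.imread('pics/h1_side.png')[60:360,270:540];b=cv2.imread('pics/h1_scene.png')[80:280,130:340]
cv2.imwrite('pics/c2.png',np.hstack([cv2.resize(a,(432,480)),cv2.resize(b,(368,480))]))
plan([(571.2,-14.6,300)])"
```

```text
side 0.75 [394. 140. 444. 288.]Traceback (most recent call last):
  File "<string>", line 3, in <module>
    run('h1')
    ~~~^^^^^^
  File "meas.py", line 14, in run
    im,V=cam(n);r=ctrl.masks_of('brush',n)[0];ys,xs=np.nonzero(r['region']);print(n,r['score'],np.round(r['bbox']))
                  ~~~~~~~~~~~~~~~~~~~~~~~~^^^
IndexError: list index out of range
```

```bash
python3 -c "
from h import *
plan([(571.2,-14.6,304)])"
```

```text
at [ 452.6 -333.7  303.9] axes
 [[-0.269  0.963 -0.001]
 [ 0.963  0.269  0.001]
 [ 0.001 -0.001 -1.   ]] F [ 0.9  0.7 -0.4] w 21.9 9.15
(571.2, -14.6, 304) 6 rows [0.918 0.667 0.   ]
```

>>> {"op": "apply_moves", "data": {
  "targets": [
    [-1,[0.4,0.3,-0.1],[0,0,0]],
    [-1,[0.9,0.65,0],[0,0,0]],
    [-1,[0.9,0.65,0],[0,0,0]],
    [-1,[0.9,0.65,0],[0,0,0]],
    [-1,[0.9,0.65,0],[0,0,0]],
    [-1,[0.9,0.65,0],[0,0,0]],
    [-1,[0.6,0.45,0],[0,0,0]],
    [-1,[0,0,0],[0,0,0]]
  ]
}}

```text
t: 10.15
ee_pos: [571.8, -13.0, 309.3]
orientation: [-1.894, -2.506, 0.0]
ft_force: [-0.3, -0.5, -1.5]
width: 21.7
grasp_force: 30.0
```

```bash
sed -i "s/;r=ctrl.masks_of('brush',n)\[0\];/;cv2.imwrite(f'pics\/{name}_{n}.png',im['pixels']);r=(ctrl.masks_of('brush',n) or [None])[0]\n        if r is None: print(n,'none');continue\n        /" meas.py; python3 -c "
from meas import *
run('h2')
a=cv2.imread('pics/h2_side.png')[60:260,250:430];b=cv2.imread('pics/h2_scene.png')[90:290,220:400]
cv2.imwrite('pics/c3.png',np.hstack([cv2.resize(a,(396,440)),cv2.resize(b,(396,440))]))
for n in('side','scene'):
  im,V=cam(n);print([(round(m['score'],2),np.round(m['bbox'])) for m in ctrl.masks_of('cup',n)[:1]])
plan([(571.2,-14.6,304)])"
```

```text
side 0.76 [335.  55. 355. 159.]
scene 0.84 [312. 172. 326. 208.]
tip tri [574.2 -12.6 153.4]
tip off [-0.2 -1.9 -4.6] tilt [0.001 0.013] cost 359.6918699424508 294.4020441498444 tcp [571.8 -13.  309.3] F [-0.3 -0.5 -1.5] t 10.15
[(0.61, array([326., 179., 355., 217.]))]
[(0.96, array([310., 206., 333., 240.]))]
at [571.2 -15.8 310. ] axes
 [[-0.269  0.963  0.   ]
 [ 0.963  0.269  0.   ]
 [-0.     0.    -1.   ]] F [ 0.1 -0.2 -0.9] w 21.4 10.65
(571.2, -14.6, 304) 1 rows [0.024 0.006 0.12 ]
```

View pics/c3.png

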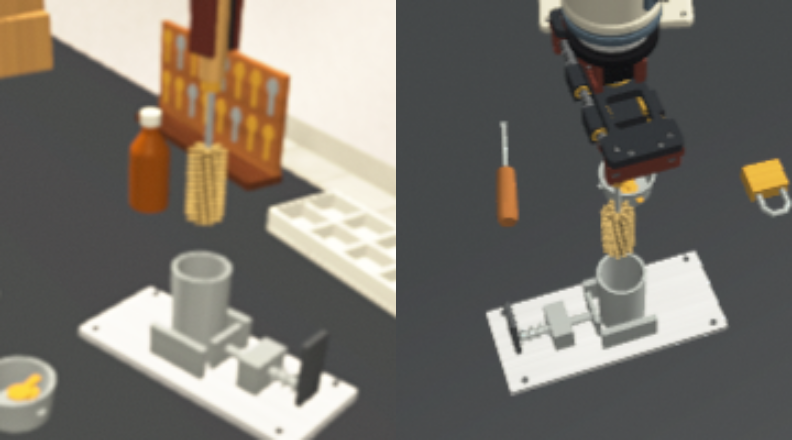

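The crops show the brush hanging straight over the cup: head at (205,185) over the rim at (201,267) in the side view, and (618,230) over (620,273) in the scene view. I compute how far the head sits off the rim in the same images.

```bash
python3 -c "
from h import *
rr=[];hh=[]
for n,rim,hd in(('side',(341.4,181.4),(205/2.2+250,184/2.2+60)),('scene',(321.8,214.1),(222/2.2+220,231/2.2+90))):
  im,V=cam(n);m=ctrl.masks_of('brush',n)[0]['region'];ys,xs=np.nonzero(m)
  k=cv2.GaussianBlur(m.astype(np.float32),(0,0),.1)
  wid=m.sum(1);rows=[y for y in range(400) if wid[y]>=0.8*wid.max()];mc=(np.mean([xs[ys==y].mean() for y in rows]),np.mean(rows))
  print(n,'rim@107',atz(im,V,rim,107).round(1),'rim err for (571.2,-14.6)',(proj(im,V,(571.2,-14.6,107))-rim).round(2),'head px',np.round(hd,1),np.round(mc,1),'pred head mid',proj(im,V,(571.3,-14.6,191)).round(1),'pred tip',proj(im,V,(571.3,-14.6,156)).round(1))
  rr.append(ray(im,V,rim));hh.append(ray(im,V,hd))
print('rim',tri(rr).round(1),'head',tri(hh).round(1));o=ctrl.get_obs();print(o['ee_pos'],o['t'])
"
```

```text
side rim@107 [569.4 -17.2 107. ] rim err for (571.2,-14.6) [-0.01 -0.78] head px [343.2 143.6] [344.3 143.5] pred head mid [343.7 143.3] pred tip [342.7 159.4]
scene rim@107 [576.  -12.9 107. ] rim err for (571.2,-14.6) [-0.77 -1.65] head px [320.9 195. ] [320.2 192.5] pred head mid [320.6 193.6] pred tip [320.8 201.7]
rim [573.3 -12.6 103.2] head [572.7 -13.1 188.7]
[571.32320592 -15.36982001 309.9389011 ] 10.85
```

>>> {"op": "apply_moves", "data": {
  "targets": [
    [-1,[0,0,0.4],[0,0,0]],
    [-1,[0,0,0.4],[0,0,0]],
    [-1,[0,0,0.3],[0,0,0]],
    [-1,[0,0,0.3],[0,0,0]],
    [-1,[0,0,0.3],[0,0,0]],
    [-1,[0,0,0.3],[0,0,0]],
    [-1,[0,0,0.3],[0,0,0]],
    [-1,[0,0,0],[0,0,0]]
  ]
}}

```text
t: 11.85
ee_pos: [570.5, -15.2, 193.4]
orientation: [-1.897, -2.501, 0.002]
ft_force: [-0.0, 0.9, -1.1]
width: 21.9
grasp_force: 30.0
```

>>> {"op": "apply_moves", "data": {
  "targets": [
    [-1,[0,0,0.1],[0,0,0]],
    [-1,[0,0,0.1],[0,0,0]],
    [-1,[0,0,0],[0,0,0]]
  ]
}}

```text
t: 12.22
ee_pos: [571.2, -15.2, 184.7]
orientation: [-1.898, -2.503, 0.0]
ft_force: [-0.0, 0.2, -0.3]
width: 21.6
grasp_force: 30.0
```

>>> {"op": "apply_moves", "data": {
  "targets": [
    [-1,[0,0,0.08],[0,0,0]],
    [-1,[0,0,0.08],[0,0,0]],
    [-1,[0,0,0],[0,0,0]]
  ]
}}

```text
t: 12.6
ee_pos: [571.1, -15.2, 176.5]
orientation: [-1.898, -2.503, 0.001]
ft_force: [-0.2, -0.2, -0.2]
width: 21.7
grasp_force: 30.0
```

>>> {"op": "apply_moves", "data": {
  "targets": [
    [-1,[0,0,0.04],[0,0,0]],
    [-1,[0,0,0],[0,0,0]]
  ]
}}

```text
t: 12.85
ee_pos: [571.3, -15.2, 174.8]
orientation: [-1.899, -2.503, 0.0]
ft_force: [-1.1, -0.3, -1.0]
width: 21.9
grasp_force: 30.0
```

>>> {"op": "apply_moves", "data": {
  "targets": [
    [-1,[0,0,0.04],[0,0,0]],
    [-1,[0,0,0],[0,0,0]]
  ]
}}

```text
t: 13.1
ee_pos: [571.2, -15.2, 172.7]
orientation: [-1.898, -2.503, 0.0]
ft_force: [-0.3, -0.2, -1.3]
width: 21.7
grasp_force: 30.0
```

Now at about 172.9 commanded. I continue in 1 mm steps until there is light contact.

>>> {"op": "apply_moves", "data": {
  "targets": [
    [-1,[0,0,0.03],[0,0,0]],
    [-1,[0,0,0],[0,0,0]]
  ]
}}

```text
t: 13.35
ee_pos: [571.2, -15.2, 171.3]
orientation: [-1.898, -2.503, 0.0]
ft_force: [0.1, 0.9, -1.2]
width: 22.0
grasp_force: 30.0
```

>>> {"op": "apply_moves", "data": {
  "targets": [
    [-1,[0,0,0.02],[0,0,0]],
    [-1,[0,0,0],[0,0,0]]
  ]
}}

```text
t: 13.6
ee_pos: [571.3, -15.2, 170.3]
orientation: [-1.899, -2.503, 0.0]
ft_force: [-0.4, 0.3, -0.8]
width: 21.5
grasp_force: 30.0
```

>>> {"op": "apply_moves", "data": {
  "targets": [
    [-1,[0,0,0.02],[0,0,0]],
    [-1,[0,0,0],[0,0,0]]
  ]
}}

```text
t: 13.85
ee_pos: [571.7, -15.3, 170.0]
orientation: [1.898, 2.502, 0.001]
ft_force: [-0.9, -0.1, 5.1]
width: 21.5
grasp_force: 30.0
```

Light contact (5 N) at about 169.7, so the tip is on the cup's floor. Next is up 66 mm and down again.

>>> {"op": "apply_moves", "data": {
  "targets": [
    [-1,[0,0,-0.3],[0,0,0]],
    [-1,[0,0,-0.4],[0,0,0]],
    [-1,[0,0,-0.4],[0,0,0]],
    [-1,[0,0,-0.22],[0,0,0]],
    [-1,[0,0,0],[0,0,0]],
    [-1,[0,0,0],[0,0,0]]
  ]
}}

```text
t: 14.6
ee_pos: [570.9, -15.2, 234.8]
orientation: [-1.898, -2.502, 0.001]
ft_force: [-0.1, 0.2, -1.2]
width: 21.5
grasp_force: 30.0
```

>>> {"op": "apply_moves", "data": {
  "targets": [
    [-1,[0,0,0.3],[0,0,0]],
    [-1,[0,0,0.4],[0,0,0]],
    [-1,[0,0,0.3],[0,0,0]],
    [-1,[0,0,0.2],[0,0,0]],
    [-1,[0,0,0.06],[0,0,0]],
    [-1,[0,0,0.03],[0,0,0]],
    [-1,[0,0,0.02],[0,0,0]],
    [-1,[0,0,0],[0,0,0]]
  ]
}}

```text
t: 15.6
ee_pos: [571.5, -15.2, 170.2]
orientation: [1.898, 2.503, 0.001]
ft_force: [-0.2, 0.1, -0.8]
width: 21.7
grasp_force: 30.0
```

>>> {"op": "apply_moves", "data": {
  "targets": [
    [-1,[0,0,0.02],[0,0,0]],
    [-1,[0,0,0],[0,0,0]]
  ]
}}

```text
t: 15.85
ee_pos: [571.9, -15.3, 170.0]
orientation: [1.898, 2.502, 0.001]
ft_force: [-0.4, 0.1, 6.2]
width: 21.4
grasp_force: 30.0
```

>>> {"op": "apply_moves", "data": {
  "targets": [
    [-1,[0,0,-0.3],[0,0,0]],
    [-1,[0,0,-0.4],[0,0,0]],
    [-1,[0,0,-0.4],[0,0,0]],
    [-1,[0,0,-0.5],[0,0,0]],
    [-1,[0,0,-0.6],[0,0,0]],
    [-1,[0,0,-0.6],[0,0,0]],
    [-1,[0,0,0],[0,0,0]]
  ]
}}

```text
t: 16.73
ee_pos: [572.8, -15.3, 312.0]
orientation: [1.896, 2.499, 0.005]
ft_force: [1.0, 0.2, -0.8]
width: 21.5
grasp_force: 30.0
```

>>> {"op": "apply_moves", "data": {
  "targets": [
    [-1,[-0.5,-0.4,0],[0,0,0]],
    [-1,[-0.9,-0.65,0],[0,0,0]],
    [-1,[-0.9,-0.65,0],[0,0,0]],
    [-1,[-0.9,-0.65,0],[0,0,0]],
    [-1,[-0.9,-0.65,0],[0,0,0]],
    [-1,[-0.9,-0.65,0],[0,0,0]],
    [-1,[-0.5,-0.35,0],[0,0,0]],
    [-1,[0,0,0],[0,0,0]]
  ]
}}

```text
t: 17.73
ee_pos: [451.6, -335.3, 307.6]
orientation: [-1.902, -2.499, 0.0]
ft_force: [-0.2, 0.7, -0.3]
width: 21.5
grasp_force: 30.0
```

```bash
python3 -c "
from h import *
im,V=cam('wrist');px=im['pixels'];cv2.imwrite('pics/w3.png',px[100:340,200:440])
r=ctrl.pinpoint('brush_stand','side');im,V=cam('side');r=ctrl.pinpoint('brush_stand','side')
print([atz(im,V,q['xy'],0) for q in r[:1]])
plan([(453.3,-333.5,215),(453.3,-333.5,162)])"
```

```text
[array([ 450.40222758, -331.79277963,    0.        ])]
at [ 453.  -332.7  308.4] axes
 [[-0.271  0.963 -0.001]
 [ 0.963  0.271  0.001]
 [ 0.001 -0.    -1.   ]] F [ 0.   0.7 -0.6] w 21.6 17.93
(453.3, -333.5, 215) 2 rows [-0.009  0.001  0.934]
(453.3, -333.5, 162) 2 rows [-0.001  0.     0.53 ]
```

View pics/w3.png

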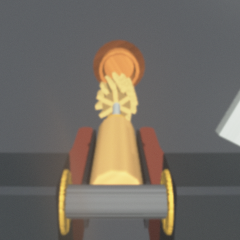

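The picture shows the brush head (117,98) directly above and in front of the stand's bore (120,62), well aligned laterally. Now I lower it.

>>> {"op": "apply_moves", "data": {
  "targets": [
    [-1,[0,0,0.5],[0,0,0]],
    [-1,[0,0,0.5],[0,0,0]],
    [-1,[0,0,0.5],[0,0,0]],
    [-1,[0,0,0.38],[0,0,0]],
    [-1,[0,0,0],[0,0,0]],
    [-1,[0,0,0],[0,0,0]]
  ]
}}

```text
t: 18.68
ee_pos: [453.6, -333.6, 215.6]
orientation: [1.897, 2.503, 0.0]
ft_force: [-0.3, -0.8, -1.4]
width: 21.8
grasp_force: 30.0
```

```bash
python3 -c "
from h import *
a=[]
for n,c in(('side',(330,470,200,380)),('scene',(130,270,120,260))):
  im,V=cam(n);a.append(cv2.resize(im['pixels'][c[2]:c[3],c[0]:c[1]],(390,500 if n=='side' else 390)))
a[1]=cv2.copyMakeBorder(a[1],0,110,0,0,0);cv2.imwrite('pics/c4.png',np.hstack(a))
plan([(453.3,-333.5,162)])"
```

```text
at [ 453.6 -334.   216. ] axes
 [[-0.27   0.963  0.001]
 [ 0.963  0.27  -0.001]
 [-0.001  0.001 -1.   ]] F [-0.1  0.6 -1.4] w 21.8 18.77
(453.3, -333.5, 162) 2 rows [ 0.006 -0.002  0.54 ]
```

View pics/c4.png

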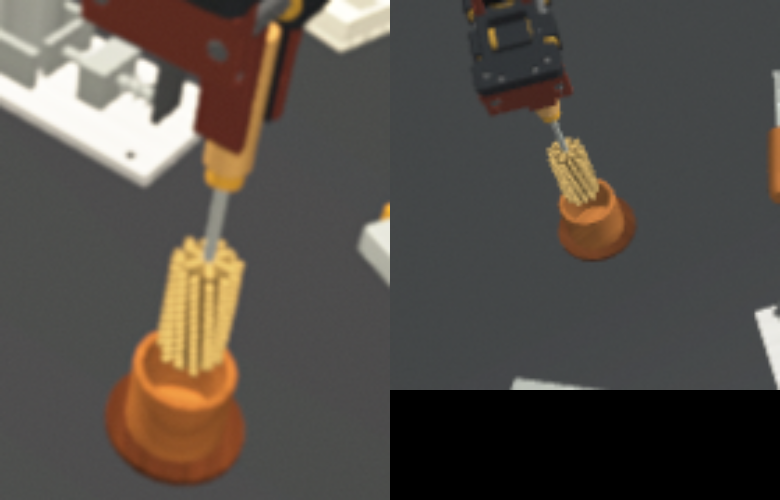

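The tip sits just over the bore in both views: head bottom at (195,365) against rim centre (187,372), and (583,200) against (588,207). Continuing down gently.

>>> {"op": "apply_moves", "data": {
  "targets": [
    [-1,[0,0,0.2],[0,0,0]],
    [-1,[0,0,0.2],[0,0,0]],
    [-1,[0,0,0.1],[0,0,0]],
    [-1,[0,0,0],[0,0,0]]
  ]
}}

```text
t: 19.27
ee_pos: [452.5, -333.7, 189.1]
orientation: [-1.898, -2.502, -0.0]
ft_force: [0.4, -0.5, -1.0]
width: 21.9
grasp_force: 30.0
```

>>> {"op": "apply_moves", "data": {
  "targets": [
    [-1,[0,0,0.2],[0,0,0]],
    [-1,[0,0,0.2],[0,0,0]],
    [-1,[0,0,0.1],[0,0,0]],
    [-1,[0,0,0.05],[0,0,0]],
    [-1,[0,0,0],[0,0,0]]
  ]
}}

```text
t: 19.9
ee_pos: [452.9, -333.9, 162.2]
orientation: [-1.898, -2.503, -0.0]
ft_force: [-0.0, 0.2, -0.3]
width: 21.7
grasp_force: 30.0
```

>>> {"op": "apply_moves", "data": {
  "targets": [
    [-1,[0,0,0.03],[0,0,0]],
    [-1,[0,0,0.02],[0,0,0]],
    [-1,[0,0,0],[0,0,0]]
  ]
}}

```text
t: 20.27
ee_pos: [452.9, -334.0, 159.9]
orientation: [1.899, 2.503, -0.0]
ft_force: [0.7, -0.3, -0.6]
width: 21.7
grasp_force: 30.0
```

>>> {"op": "apply_moves", "data": {
  "targets": [
    [-1,[0,0,0.015],[0,0,0]],
    [-1,[0,0,0],[0,0,0]]
  ]
}}

```text
t: 20.52
ee_pos: [452.9, -333.9, 159.1]
orientation: [-1.898, -2.503, 0.0]
ft_force: [0.1, -0.6, -0.9]
width: 21.5
grasp_force: 30.0
```

>>> {"op": "apply_moves", "data": {
  "targets": [
    [-1,[0,0,0.015],[0,0,0]],
    [-1,[0,0,0],[0,0,0]]
  ]
}}

```text
t: 20.78
ee_pos: [453.0, -334.1, 159.0]
orientation: [1.898, 2.503, -0.0]
ft_force: [-0.5, 1.3, 4.9]
width: 21.5
grasp_force: 30.0
```

The brush is resting on the floor of the stand. I open the gripper and rise.

>>> {"op": "apply_moves", "data": {
  "targets": [
    [0.4,[0,0,0],[0,0,0]],
    [0.4,[0,0,0],[0,0,0]],
    [0.4,[0,0,0],[0,0,0]],
    [0.4,[0,0,0],[0,0,0]],
    [0.4,[0,0,0],[0,0,0]],
    [0.4,[0,0,0],[0,0,0]]
  ]
}}

```text
t: 21.52
ee_pos: [452.9, -333.9, 158.4]
orientation: [-1.899, -2.503, -0.0]
ft_force: [-0.3, -0.6, 0.6]
width: 61.4
grasp_force: 0.0
```

>>> {"op": "apply_moves", "data": {
  "targets": [
    [0.4,[0,0,-0.3],[0,0,0]],
    [0.4,[0,0,-0.6],[0,0,0]],
    [0.4,[0,0,-0.8],[0,0,0]],
    [0.4,[0,0,-0.6],[0,0,0]],
    [-1,[0,0,0],[0,0,0]]
  ]
}}

```text
t: 22.15
ee_pos: [454.2, -334.9, 276.8]
orientation: [1.895, 2.498, -0.0]
ft_force: [-1.1, 0.7, -1.3]
width: 54.6
grasp_force: 0.0
```

```bash
python3 -c "
from h import *
a=[]
for n,c in(('side',(330,470,200,380)),('scene',(130,270,120,260))):
  im,V=cam(n);a.append(cv2.resize(im['pixels'][c[2]:c[3],c[0]:c[1]],(390,500 if n=='side' else 390)))
a[1]=cv2.copyMakeBorder(a[1],0,110,0,0,0);cv2.imwrite('pics/c5.png',np.hstack(a))
nest=np.array([571.5,-15.0]);y=np.array([-.272,.962])
p=nest-y*(131+30);t=nest-y*(131+10)
print('behind',p)
plan([(*p,274),(*p,62),(*t,62)])"
```

```text
behind [ 615.292 -169.882]
at [ 452.7 -333.8  273.5] axes
 [[-0.27   0.963  0.   ]
 [ 0.963  0.27  -0.   ]
 [-0.     0.    -1.   ]] F [-0.6  0.3  0.1] w 46.8 22.25
(np.float64(615.292), np.float64(-169.882), 274) 5 rows [ 0.456  0.803 -0.002]
(np.float64(615.292), np.float64(-169.882), 62) 5 rows [ 0.    -0.     0.848]
(np.float64(609.852), np.float64(-150.642), 62) 1 rows [ 0.4   -0.001 -0.   ]
```

View pics/c5.png

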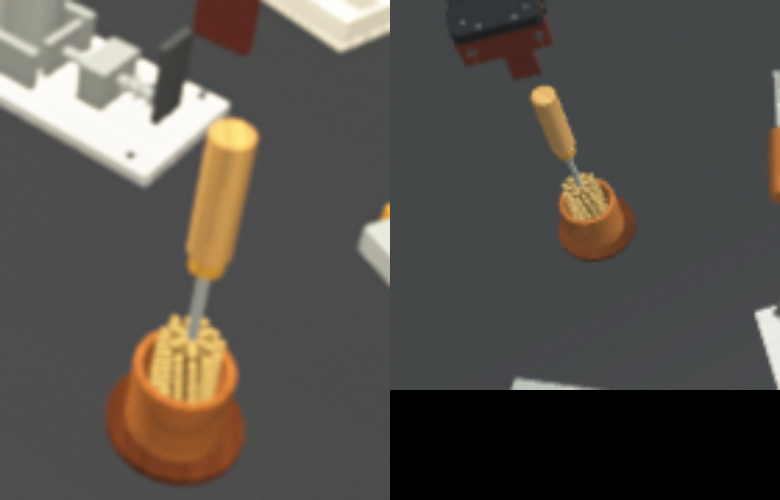

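The brush stands upright in its stand: handle at (225,190) and (553,125), head seated. Now I go behind the tab with the fingers shut.

>>> {"op": "apply_moves", "data": {
  "targets": [
    [-1,[0.416,0.803,0],[0,0,0]],
    [-1,[0.416,0.803,0],[0,0,0]],
    [-1,[0.416,0.803,0],[0,0,0]],
    [-1,[0.416,0.803,0],[0,0,0]],
    [-1,[0.416,0.803,0],[0,0,0]],
    [-1,[0,0,0.6],[0,0,0]],
    [-1,[0,0,0.8],[0,0,0]],
    [-1,[0,0,0],[0,0,0]]
  ]
}}

```text
t: 23.25
ee_pos: [615.2, -178.6, 198.8]
orientation: [-1.893, -2.496, 0.005]
ft_force: [-1.1, 0.0, 1.0]
width: 0.6
grasp_force: 0.0
```

>>> {"op": "apply_moves", "data": {
  "targets": [
    [-1,[0,0,0.8],[0,0,0]],
    [-1,[0,0,0.8],[0,0,0]],
    [-1,[0,0,0.7],[0,0,0]],
    [-1,[0,0,0.5],[0,0,0]],
    [-1,[0,0,0.24],[0,0,0]],
    [-1,[0,0,0],[0,0,0]],
    [-1,[0,0,0],[0,0,0]]
  ]
}}

```text
t: 24.12
ee_pos: [619.1, -180.0, 52.7]
orientation: [1.898, 2.501, 0.001]
ft_force: [-0.0, -0.3, -0.1]
width: 0.1
grasp_force: 0.0
```

```bash
python3 -c "
from h import *
nest=np.array([571.5,-15.0]);y=np.array([-.272,.962]);a=[]
for n,c in(('side',(300,440,150,270)),('scene',(230,370,180,300))):
  im,V=cam(n);a.append(cv2.resize(im['pixels'][c[2]:c[3],c[0]:c[1]],(398,341)));r=ctrl.pinpoint('ejector_tab',n);print([(q['score'],atz(im,V,q['xy'],65)) for q in r[:1]])
cv2.imwrite('pics/c6.png',np.hstack(a))
plan([(*(nest-y*(131+12)),52)])
o=ctrl.get_obs();print('holder coords', (o['ee_pos'][:2]-nest)@y,(o['ee_pos'][:2]-nest)@[.962,.272])
"
```

```text
[(0.91, array([ 591.49418313, -151.60252186,   65.        ]))]
[(0.67, array([ 609.18500122, -138.13011568,   65.        ]))]
at [ 618.7 -179.8   52.4] axes
 [[-0.27   0.963  0.001]
 [ 0.963  0.27  -0.   ]
 [-0.001  0.001 -1.   ]] F [ 0.2 -1.1 -0.5] w 0.5 24.32
(np.float64(610.396), np.float64(-152.566), 52) 1 rows [ 0.57  -0.014  0.007]
holder coords -171.4276315699768 0.5999044171920024
```

View pics/c6.png

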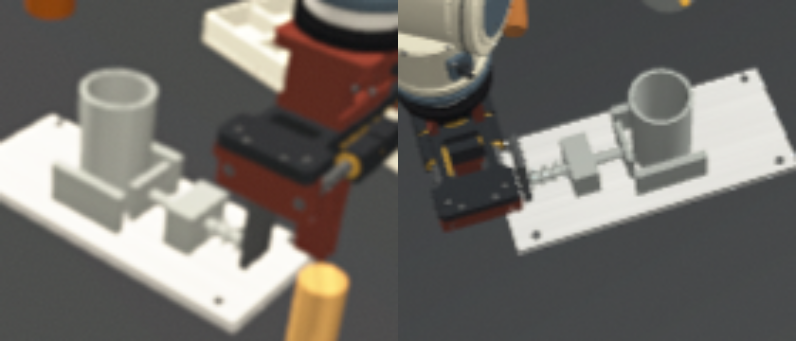

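The fingers are behind the tab with a gap. I advance until contact.

>>> {"op": "apply_moves", "data": {
  "targets": [
    [-1,[0.2,0,0],[0,0,0]],
    [-1,[0.2,0,0],[0,0,0]],
    [-1,[0.08,0,0],[0,0,0]],
    [-1,[0.04,0,0],[0,0,0]],
    [-1,[0.04,0,0],[0,0,0]],
    [-1,[0.04,0,0],[0,0,0]],
    [-1,[0,0,0],[0,0,0]]
  ]
}}

```text
t: 25.2
ee_pos: [610.2, -151.0, 51.4]
orientation: [1.898, 2.503, -0.0]
ft_force: [-0.0, -0.9, -0.4]
width: 0.5
grasp_force: 0.9
```

>>> {"op": "apply_moves", "data": {
  "targets": [
    [-1,[0.06,0,0],[0,0,0]],
    [-1,[0.06,0,0],[0,0,0]],
    [-1,[0,0,0],[0,0,0]]
  ]
}}

```text
t: 25.58
ee_pos: [608.5, -144.9, 51.4]
orientation: [1.898, 2.503, 0.0]
ft_force: [-0.2, -3.6, -0.9]
width: 0.3
grasp_force: 1.5
```

>>> {"op": "apply_moves", "data": {
  "targets": [
    [-1,[0.08,0,0],[0,0,0]],
    [-1,[0.08,0,0],[0,0,0]],
    [-1,[0.08,0,0],[0,0,0]],
    [-1,[0.08,0,0],[0,0,0]],
    [-1,[0.08,0,0],[0,0,0]],
    [-1,[0.08,0,0],[0,0,0]],
    [-1,[0.08,0,0],[0,0,0]],
    [-1,[0,0,0],[0,0,0]]
  ]
}}

```text
t: 26.58
ee_pos: [600.7, -117.7, 51.4]
orientation: [-1.898, -2.503, 0.0]
ft_force: [0.4, -4.7, 0.6]
width: 0.7
grasp_force: 1.9
```

>>> {"op": "apply_moves", "data": {
  "targets": [
    [-1,[0.08,0,0],[0,0,0]],
    [-1,[0.08,0,0],[0,0,0]],
    [-1,[0.08,0,0],[0,0,0]],
    [-1,[0.06,0,0],[0,0,0]],
    [-1,[0,0,0],[0,0,0]]
  ]
}}

```text
t: 27.2
ee_pos: [596.7, -103.6, 51.4]
orientation: [-1.898, -2.503, 0.001]
ft_force: [0.1, -4.7, -0.2]
width: 0.8
grasp_force: 2.5
```

>>> {"op": "apply_moves", "data": {
  "targets": [
    [-1,[0.06,0,0],[0,0,0]],
    [-1,[0.04,0,0],[0,0,0]],
    [-1,[0,0,0],[0,0,0]]
  ]
}}

```text
t: 27.58
ee_pos: [595.6, -99.7, 51.5]
orientation: [1.897, 2.503, -0.001]
ft_force: [0.1, -9.5, -0.9]
width: 0.5
grasp_force: 4.7
```

>>> {"op": "apply_moves", "data": {
  "targets": [
    [-1,[0.03,0,0],[0,0,0]],
    [-1,[0,0,0],[0,0,0]]
  ]
}}

```text
t: 27.82
ee_pos: [595.6, -99.6, 51.5]
orientation: [1.896, 2.501, -0.003]
ft_force: [0.8, -16.5, -1.8]
width: 0.2
grasp_force: 8.1
```

The slide has hit its stop: no more travel, 16.5 N. I ease back so that it springs home, then withdraw.

>>> {"op": "apply_moves", "data": {
  "targets": [
    [-1,[-0.1,0,0],[0,0,0]],
    [-1,[-0.2,0,0],[0,0,0]],
    [-1,[-0.2,0,0],[0,0,0]],
    [-1,[-0.3,0,0],[0,0,0]],
    [-1,[-0.3,0,0],[0,0,0]],
    [-1,[-0.3,0,0],[0,0,0]],
    [-1,[-0.3,0,0],[0,0,0]],
    [-1,[0,0,0],[0,0,0]]
  ]
}}

```text
t: 28.82
ee_pos: [618.3, -180.3, 51.3]
orientation: [1.9, 2.501, 0.0]
ft_force: [-0.5, 0.0, 0.3]
width: 0.5
grasp_force: 0.0
```

>>> {"op": "apply_moves", "data": {
  "targets": [
    [-1,[0,0,-0.5],[0,0,0]],
    [-1,[0,0,-0.8],[0,0,0]],
    [-1,[0,0,-0.8],[0,0,0]],
    [-1,[0,0,-0.8],[0,0,0]],
    [-1,[0,0,-0.6],[0,0,0]],
    [-1,[0,0,0],[0,0,0]]
  ]
}}

```text
t: 29.58
ee_pos: [619.3, -179.2, 229.0]
orientation: [1.895, 2.5, 0.003]
ft_force: [-0.2, -0.7, 0.2]
width: 0.3
grasp_force: 0.0
```

```bash
python3 -c "
from h import *
nest=np.array([571.5,-15.0]);y=np.array([-.272,.962]);x=np.array([.962,.272])
for n in('side','scene'):
  im,V=cam(n)
  for l,z in(('cup',12),('ejector_tab',65),('brush',6),('brush_stand',0),('gauge',6),('dish',0),('padlock',0),('screwdriver',0),('oil',0),('lockcase',0)):
    r=ctrl.pinpoint(l,n)
    if r:
      p=atz(im,V,r[0]['xy'],z);print(n,l,round(r[0]['score'],2),p.round(),'holder',((p[:2]-nest)@x).round(1),((p[:2]-nest)@y).round(1))
  m=ctrl.masks_of('cup',n);print('cup bbox',m[0]['bbox'] if m else None)
  c=nest+55*y;print('pred top/bottom cup px at 55',proj(im,V,(*c,107)),proj(im,V,(*c,12)))
  m=ctrl.masks_of('brush',n);print('brush bbox',m[0]['bbox'] if m else None)
o=ctrl.get_obs();print(o['ee_pos'],o['ft_force'],o['t'])
"
```

```text
side cup 0.75 [565.  31.  12.] holder 6.1 46.2
side ejector_tab 0.84 [ 596. -143.   65.] holder -11.3 -129.6
side brush 0.57 [ 445. -338.    6.] holder -209.5 -276.8
side brush_stand 0.78 [ 453. -332.    0.] holder -200.0 -272.6
side gauge 0.75 [444. 305.   6.] holder -35.9 343.1
side dish 0.67 [379.   8.   0.] holder -178.5 74.7
side padlock 0.71 [399. 170.   0.] holder -115.9 225.0
side screwdriver 0.95 [ 355. -145.    0.] holder -243.5 -66.6
side oil 0.86 [705. 292.   0.] holder 212.4 259.2
side lockcase 0.92 [ 667. -352.    0.] holder -0.2 -350.1
cup bbox [310.3, 167.1, 335.3, 212.9]
pred top/bottom cup px at 55 [321.75923564 171.49575867] [320.72182548 208.27490205]
brush bbox [385.0, 241.7, 421.3, 345.3]
scene cup 0.89 [553.  34.  12.] holder -4.5 52.1
scene ejector_tab 0.77 [ 617. -144.   65.] holder 8.6 -136.7
scene brush 0.74 [ 454. -329.    6.] holder -198.5 -269.7
scene brush_stand 0.67 [ 458. -330.    0.] holder -194.5 -272.4
scene gauge 0.78 [437. 295.   6.] holder -44.9 335.0
scene dish 0.66 [388.  -1.   0.] holder -173.2 63.3
scene padlock 0.74 [398. 185.   0.] holder -112.2 240.0
scene screwdriver 0.77 [ 359. -156.    0.] holder -242.5 -78.2
scene oil 0.89 [713. 298.   0.] holder 221.4 262.9
scene lockcase 0.61 [ 667. -346.    0.] holder 2.3 -344.4
cup bbox [331.7, 199.1, 352.5, 236.7]
pred top/bottom cup px at 55 [342.20999944 206.34564963] [341.29678801 225.40695612]
brush bbox [179.0, 151.2, 208.0, 198.2]
[ 618.02431675 -179.22055847  226.39715237] [-0.77918245  0.02424381 -0.7855921 ] 30.875
```

The cup now stands upright on the out-feed plate about 50 to 55 mm out. The slide is back at rest, the brush is upright in its stand, and the other things have not moved. I hand in the job.

```bash
python3 -c "
from workcell import ctrl
print(ctrl.close_job())"
```

```text
the job is handed in; nothing more can be done
None
```

I handed the job in after about 31 s of robot time: the cup is scrubbed down, up and down, the brush is back upright in its stand, the cup is on the out-feed plate and the slide has sprung back, though the verdict was not shown.

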